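# Stand up the sample bottle and hold the tester's shutter open

## Task

The square sample bottle has been knocked over: stand it upright in the middle of the black pad in front of the grey light tester's window and let go of it. Then pull the yellow grip of the tester's spring-return shutter along until its black pointer lines up with the red mark, and keep it there: your program finishes while still holding the grip at the mark. Leave the bowl, the green box and the small reagent bottle where they are.

Things in the scene. Friction and masses are not known exactly. Their poses are not given: they have to be found in the camera images.
- bottle: White square sample bottle with a blue band and round blue screw cap, closed, rigid, about 0.16 kg. Square body 44 x 44 mm, 88 mm tall; cap 30 mm across, top of cap 115 mm above the base. Origin: centre of its base; its z axis runs from base to cap. At the start it lies on one flat side on the table, z axis level and its cap roughly towards -y (within 45 degrees).
- tester: Grey light tester, fixed to the table. Housing 90 mm deep (x, -45 to +45) by 260 mm long (y, -120 to +140), 65 mm tall; origin at table height. Its front, with the window (centred at y = -70 mm), faces its own -x. The shutter runs on top along its own +y.
- pad (a point): Centre of the upper face of the black pad in front of the tester's window, 8 mm above the table, level; axes as the tester's. The pad is an 80 mm square; this point lies 65 mm in front of the housing's front face, and a grey strip 25 mm wide joins pad and housing; the shutter blade stands 5 mm proud of the housing.
- grip (a point): Centre of the top face of the shutter's upright yellow grip, a block 16 mm (tester x) by 30 mm (tester y) and 45 mm tall, standing on the tester's top; its top face is 112 mm above the table. Free space above and on all sides of it. The thin steel blade that covers the window moves with it; the spring returns the shutter when it is let go.
- pointer (a point): Tip of the black pointer, a low bar that sticks out of the rear (+x of the tester) of the yellow grip's foot, 4 mm above the tester's top; it has the same y along the tester as the grip's centre, and moves with it.
- mark: Red mark, a line 4 mm wide on the scale on top of the tester, behind the grip; origin at the line's centre, 65 mm above the table. Its axes are the tester's. The pointer is at the mark when both have the same y along the tester. It sits 30 to 62 mm from the pointer's rest position.
- shutter (a joint): Travel of the shutter in m along the tester's +y: 0 shut (where the spring pulls it), 0.08 at the stop. Pull takes about 3 N at 0, rising by 70 N per m.
- bowl: Bystander: white bowl, 120 mm across, 45 mm tall. Origin at the centre of its underside.
- kit_box: Bystander: open green six-compartment box, 100 x 160 x 32 mm (x, y, z). Origin at the centre of its underside.
- reagent: Bystander: small white reagent bottle with a green cap, 34 mm across, 75 mm tall, standing. Origin at the centre of its underside.

How it is judged:
By the outcome, as a careful person would: the job done as asked, in the order asked, and still so for the second after the job is handed in, while the arm keeps its last pose, push and grip.
It also fails if it takes over 54 s, if anything falls off the work surface, if the arm or the gripper's body presses on something with over 40 N, if the wrist force passes 120 N, or if a joint passes its speed limit or range.

## Robot

A 6-joint arm with a two-finger parallel gripper is mounted at the origin on the work surface. World frame = base frame: x ahead of the robot, y to its left, z up, the work surface at z = 0. Lengths are in m, angles in rad, forces in N, time in s.
With the tool pointing down it reaches from about 0.325 to 0.75 m from the base axis. Payload 7.6 kg.
Tool frame: the origin (TCP) lies where the fingers leave the gripper's body, on its centre line; the fingertips stand 73 mm ahead of it and the grasp point (between the pads) lies 54 mm ahead of it; z points along the fingers, y is the line along which they close (so a half turn about z gives the same grasp; the last joint's range is limited). The gripper opens to 85 mm and grips with 20 to 120 N. Pads are 22 mm wide; open, the fingers measure 114 mm over their backs; the gripper's body (76 mm by 85 mm) begins 54 mm behind the grasp point. The pads swing forward as they close: fully open they stand 13 mm farther back than shut.
Start: joints at [1.163, 0.052, 1.401, -0, 1.689, -0.07], TCP at [0.174, 0.495, 0.304] pointing down, gripper open.
Joint ranges: [-2.9, 2.9], [-0.91, 2.17], [0.12, 2.37], [-1.06, 4.2], [0.26, 2.73], [-2.93, 2.93]. Speed limits (rad/s): [2.57, 2.57, 3.01, 3.14, 3.14, 3.14].

## Interface

Orientations are given as a unit quaternion [w, x, y, z].
In Python, from plant import robot, eyes gives the robot as it stands. The module is installed in compiled form; this text tells all that it offers.
- The arm moves only by the tool move_arm, never from a script. Its argument "increments" is a list that holds one entry, the list of rows, each a list of 6 numbers: the shift along the tool's x, y, z scaled (see below), then the turn, a rotation vector about the tool's x, y, z scaled (see below). In form: [[[dx, dy, dz, rx, ry, rz], ...]]. A call has 1 to 5 rows; each row is the pose to reach, as a shift and turn from the pose commanded when the call began, along the tool's axes at that moment; what a row does not reach only later rows make up. The controller multiplies each number of a shift by 0.1 m and each number of a turn by pi/4 rad. A row lasts 1/10 s, in which the tool goes at most 50 mm and 8.59 degrees, less where a joint would pass 70% of its speed; a pose out of reach is approached as far as the arm can. A call with a number of a shift or a turn outside -1 to 1 is refused whole. A call with a gripper value outside its range is refused whole. "gripper" is the opening, from -1 (shut) to 1 (fully open), set as the call begins (left out, the last holds). The fingers move at their own pace and stop on an object; "newtons" is the grip in N (left out, the last holds). Time passes only in rows, so rows that repeat a pose let the fingers close. It gives the time, the measured TCP pose, the force, the opening and the grip force at its end, in the units of the state.
- robot.get_state(): the state, without advancing time (a new reading comes with each control period).
- eyes.grab_frame(name): name is "side" or "top"; returns the picture (384x512x3 uint8, blue, green, red); there is no depth.
- eyes.camera_params(name): a dict with "fx", "fy", "cx", "cy" (pixels), "view" (4x4, takes a point from world to camera coordinates). Camera axes: x right, y up, looking along -z (the intrinsics and any distortion apply to the point x, -y, -z); pixel columns grow to the right and rows downward; lengths in m; the calibration is good to about 2 mm. A picture is of the moment at which its call begins. camera_params takes no time and is no camera call.
- robot.hand_in(): hands the job in; it is judged then, once.
The state is a dict: "time": time; "joint_positions": joint angles; "joint_vel": joint speeds; "joint_torque": joint torques, N m; "eef_pos": TCP position; "tool_rot": TCP orientation; "contact_force": force on the tool from outside, world axes, zero at the start; "ft_torque": the same for the moment, N m; "grip_width": finger opening in m; "grasp_force": force on a finger pad.
Only numpy, scipy, OpenCV 4.12 (cv2) and the standard library are available. Lean on these libraries where they do the work, as an engineer would, in place of code of your own. Each camera call takes 0.05 s, during which the arm holds its last target. There are 200 camera calls.

## Working session

There is one attempt and no reset: what is moved stays moved. The work goes in short steps, Python scripts to look and compute and a tool call to move; the robot and the scene stay as the last step left them, time stands still between calls to the robot, and variables do not carry over. Pictures are saved under pics/ and viewed, at most 10 in all, crops included, and the job is handed in when it is done.

Besides the shell and the picture viewer there is one more tool, called after "Emit:" as name([rows], argument=value, ...), one row to a line, values as JSON. move_arm: Moves the arm, as the interface text tells. Its arguments: {"type":"object","properties":{"increments":{"type":"array","items":{"type":"array","items":{"type":"array","items":{"type":"number"}}}},"gripper":{"type":"number"},"newtons":{"type":"number"}},"required":["increments"]}

```bash
mkdir -p pics; python3 - <<'E'
from plant import robot, eyes
import cv2,json
for n in("side","top"):
    cv2.imwrite(f"pics/{n}0.png",eyes.grab_frame(n)); p=eyes.camera_params(n); print(n,{k:(v.tolist() if hasattr(v,'tolist') else v) for k,v in p.items()})
s=robot.get_state();print(s['time'],s['eef_pos'],s['tool_rot'],s['grip_width'])
E
```

```text
side {'fx': 374.09247730248813, 'fy': 374.09247730248813, 'cx': 254.96324337527582, 'cy': 193.60545342588958, 'view': [[0.6897851800368817, -0.7240027464269999, 0.004053216950539687, -0.3930916079989151], [0.37323310812529154, 0.3603794202963893, 0.8548822845433006, -0.318570046235573], [-0.6203978178561087, -0.5881723357936853, 0.5188061786509283, -0.6593466329803462], [0.0, 0.0, 0.0, 1.0]]}
top {'fx': 384.2911543867882, 'fy': 384.2911543867882, 'cx': 259.8078104134809, 'cy': 191.27860988788015, 'view': [[-0.00993717478635132, -0.9999475826595194, 0.002466676032420004, 0.0462320099790571], [0.99728319078777, -0.009730576946941918, 0.07301748588142794, -0.5854586272180464], [-0.07298965631807283, 0.0031855620639152484, 0.9973276102990968, -0.8930740274733807], [0.0, 0.0, 0.0, 1.0]]}
0.1 [0.17387601 0.4951907  0.30314745] [-1.85666814e-04  1.68096815e-01  9.85770228e-01 -6.96313854e-04] 0.08513379908063606
```

View pics/side0.png

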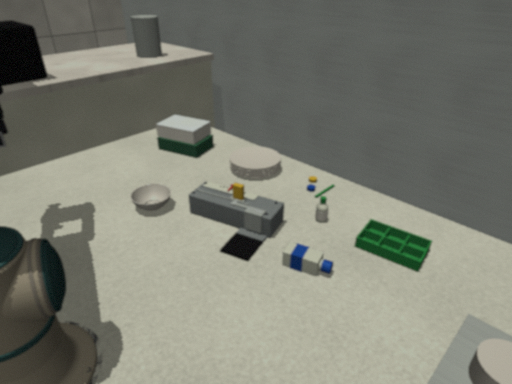

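View pics/top0.png

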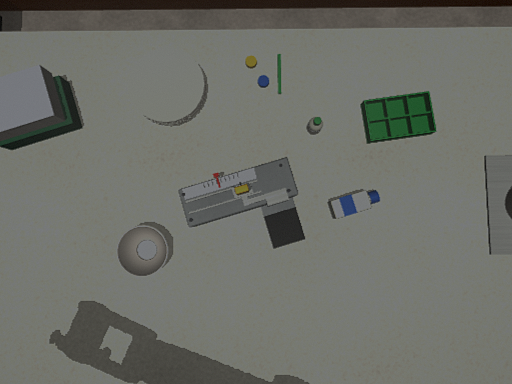

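The top view shows the tester centred near (240,192), the pad near (285,225), the grip at (242,189), the red mark near (217,180), and the bottle from (332,207) to its cap at (374,197). The side view agrees with this.

```bash
cat > h.py <<'E'
import numpy as np, cv2
from plant import robot, eyes
from scipy.spatial.transform import Rotation as R
def ray(n,u,v):
    p=eyes.camera_params(n);V=np.array(p['view'])
    d=V[:3,:3].T@np.array([(u-p['cx'])/p['fx'],-(v-p['cy'])/p['fy'],-1]);return -V[:3,:3].T@V[:3,3],d
def onz(n,u,v,z):
    o,d=ray(n,u,v);return o+d*(z-o[2])/d[2]
def proj(n,P):
    p=eyes.camera_params(n);V=np.array(p['view']);c=V[:3,:3]@np.asarray(P)+V[:3,3]
    return np.array([p['cx']-p['fx']*c[0]/c[2],p['cy']+p['fy']*c[1]/c[2]])
def blobs(m,amin=8):
    n,l,s,c=cv2.connectedComponentsWithStats(m.astype(np.uint8)*255)
    return [(c[i].round(2).tolist(),s[i].tolist(),l==i) for i in range(1,n) if s[i][4]>=amin]
def rect(m): # m bool
    return cv2.minAreaRect(np.argwhere(m)[:,::-1].astype(np.float32))
E
python3 - <<'E'
from h import *
im=cv2.imread('pics/top0.png');H=cv2.cvtColor(im,cv2.COLOR_BGR2HSV);h,s,v=[H[...,i].astype(int) for i in range(3)]
roi=np.zeros(h.shape,bool);roi[140:260,170:400]=1
M={'black':((v<50)&roi,.008),'blue':((h>105)&(h<130)&(s>130)&roi,.03),'yellow':((h>18)&(h<35)&(s>120)&roi,.112),'red':(((h<8)|(h>172))&(s>120)&roi,.065)}
for k,(m,z) in M.items():
    for c,st,mm in blobs(m,6):
        r=rect(mm);print(k,c,st,[np.round(x,2) for x in r],onz('top',*c,z).round(4)); 
        if st[4]>60: print([onz('top',*b,z).round(4)[:2].tolist() for b in cv2.boxPoints(r)])
cv2.imwrite('pics/crop1.png',cv2.resize(im[145:255,172:392],None,fx=3.6,fy=3.6,interpolation=cv2.INTER_CUBIC))
E
```

```text
black [373.62, 140.58] [367, 140, 17, 3, 24] [array([375., 141.]), array([ 2., 16.]), np.float64(90.0)] [ 0.7082 -0.2385  0.008 ]
black [330.24, 205.94] [328, 201, 5, 10, 17] [array([330.05, 205.65]), array([9.49, 1.58]), np.float64(71.57)] [ 0.5498 -0.1289  0.008 ]
black [284.27, 227.11] [265, 207, 40, 41, 1056] [array([284.34, 227.08]), array([32.81, 32.45]), np.float64(72.65)] [ 0.5001 -0.0174  0.008 ]
[[0.5266, 0.031], [0.5491, -0.0438], [0.4739, -0.066], [0.4517, 0.0085]]
black [190.83, 219.17] [190, 218, 3, 3, 6] [array([190.75, 219.25]), array([1.41, 2.12]), np.float64(45.0)] [0.5213 0.2067 0.008 ]
blue [373.83, 196.21] [368, 191, 11, 12, 84] [array([373.93, 196.09]), array([10.66,  8.33]), np.float64(66.04)] [ 0.571  -0.2281  0.03  ]
[[0.5789, -0.2145], [0.5867, -0.2327], [0.5636, -0.2421], [0.5558, -0.224]]
blue [347.54, 204.79] [339, 195, 17, 21, 219] [array([347.45, 204.85]), array([18.34, 11.7 ]), np.float64(71.57)] [ 0.5514 -0.1655  0.03  ]
[[0.5676, -0.1458], [0.576, -0.1722], [0.5349, -0.1848], [0.5265, -0.1584]]
yellow [241.28, 188.64] [235, 184, 14, 10, 96] [array([241.2, 188.6]), array([ 6.96, 13.28]), np.float64(71.57)] [0.5853 0.0804 0.112 ]
[[0.5881, 0.0964], [0.5969, 0.0694], [0.5827, 0.0647], [0.5739, 0.0918]]
red [216.66, 177.77] [213, 173, 7, 14, 35] [array([218., 179.]), array([13.42,  4.47]), np.float64(63.43)] [0.6144 0.1383 0.065 ]
```

View pics/crop1.png

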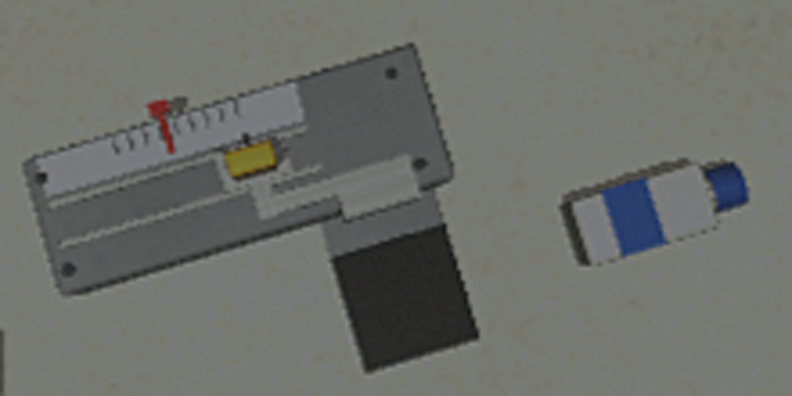

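The enlarged crop shows the mark line from about (163,118) to (171,152) and the pointer near (246,140). It also shows the bottle's base edge from (570,200) to (585,265) and the cap's far end near (747,185).

```bash
python3 - <<'E'
from h import *
im=cv2.imread('pics/top0.png');H=cv2.cvtColor(im,cv2.COLOR_BGR2HSV);h,s,v=[H[...,i].astype(int) for i in range(3)]
g=lambda x,y:(172+(x+.5)/3.6-.5,145+(y+.5)/3.6-.5)
bl=(h>105)&(h<130)&(s>130)
roi=np.zeros(h.shape,bool);roi[185:222,324:385]=1
print('v bg',v[200:206,320],'body',v[206,328:372], s[206,328:372])
body=roi&((v>128)&(s<60)|bl);body[:, 371:]=0
body=blobs(body,100)[0][2];r=rect(body);print('body',r,body.sum())
c=[onz('top',*b,.044)[:2] for b in cv2.boxPoints(r)];print('corners',np.round(c,4),[np.linalg.norm(c[i]-c[i-1]).round(4) for i in range(4)])
ctr=np.mean(c,0);cap=onz('top',373.9,196.1,.034)[:2];band=onz('top',347.5,204.8,.044)[:2]
print('ctr',ctr,'band',band,'cap',cap)
for a,b in((band,cap),(ctr,cap)): d=b-a;print(np.degrees(np.arctan2(d[1],d[0])),np.linalg.norm(d))
# tester
e=[onz('top',*g(*q),.065)[:2] for q in((28,160),(412,45),(65,293))]
d=e[0]-e[1];print('rear edge yaw',np.degrees(np.arctan2(-d[0],d[1])),np.linalg.norm(d),np.linalg.norm(e[0]-e[2]))
yaw=np.radians(16.5);yt=np.array([-np.sin(yaw),np.cos(yaw)]);xt=np.array([np.cos(yaw),np.sin(yaw)])
mk=onz('top',*g(167,135),.065)[:2];pt=onz('top',*g(246,138),.069)[:2];gr=onz('top',241.28,188.64,.112)[:2]
print('mark',mk,'ptr',pt,'grip',gr,'mark-ptr y',(mk-pt)@yt,'mark-grip',(mk-gr)@yt,'grip-ptr',(gr-pt)@yt)
pad=np.array([.5001,-.0174]);print('grip in pad frame',(gr-pad)@xt,(gr-pad)@yt)
# side check
im=cv2.imread('pics/side0.png');H=cv2.cvtColor(im,cv2.COLOR_BGR2HSV);h,s,v=[H[...,i].astype(int) for i in range(3)]
for k,m in {'y':(h>18)&(h<35)&(s>150),'b':(h>105)&(h<130)&(s>130),'k':(v<45)}.items():
    m=m.copy();m[:170]=0;m[:,:180]=0
    for c,st,mm in blobs(m,15): print(k,c,st)
print('proj grip',proj('side',[*gr,.1]),'pad',proj('side',[*pad,.008]),'cap',proj('side',[*cap,.022]))
E
```

```text
v bg [122 123 120 121 121 122] body [102  60  49  43 107 125 128 124 124 124 127 125 127 121 110 106 108 108
 110 108 109 109 109 110 107 107 106 118 124 123 122 122 124 123 122 122
 122 123 123 123 122 125 125 100] [ 10  13  26  18  26   4  12   8  10  10  12   6   2  53 137 166 158 156
 153 161 157 154 152 153 157 164 178  32   2   6   4   8   8   8   6   6
   4   6   8   4   6   6   6  13]
body ((346.2499694824219, 205.25003051757812), (18.34120750427246, 14.230246543884277), 71.56504821777344) 223
corners [[ 0.565  -0.1373]
 [ 0.5752 -0.1689]
 [ 0.5347 -0.1812]
 [ 0.5246 -0.1497]] [np.float64(0.0422), np.float64(0.0332), np.float64(0.0423), np.float64(0.0331)]
ctr [ 0.54987409 -0.15928701] band [ 0.55085209 -0.16221338] cap [ 0.57100694 -0.22703604]
-72.72833224518385 0.0678836955412182
-72.67581480864209 0.07096850562993584
rear edge yaw 16.242362378453432 0.25285311842107894 0.08685859383027901
mark [0.60440748 0.13518961] ptr [0.60164379 0.08522564] grip [0.58530996 0.08041586] mark-ptr y 0.04712151009366898 mark-grip 0.04709415782008157 grip-ptr 2.7352273587404052e-05
grip in pad frame 0.1094821941387712 0.06958684340238167
y [312.56, 178.92] [310, 177, 6, 5, 25]
y [237.87, 190.76] [233, 184, 10, 15, 127]
b [310.6, 187.24] [308, 185, 6, 5, 25]
b [297.37, 256.62] [291, 245, 16, 25, 242]
b [326.36, 266.14] [321, 261, 11, 12, 90]
k [241.4, 246.33] [222, 234, 40, 26, 596]
proj grip [237.62762844 188.32956699] pad [241.06044672 245.04495454] cap [326.12749725 266.15585307]
```

```bash
cat >> h.py <<'E'
az=np.radians(-72.7); A=np.array([np.cos(az),np.sin(az),0]); UP=np.array([0,0,1.])
def frame(y,z): y=np.array(y)/np.linalg.norm(y); z=np.array(z)/np.linalg.norm(z); return R.from_matrix(np.c_[np.cross(y,z),y,z])
C=np.array([-A[1],A[0],0])
R0=frame(C,(-A-UP)/2**.5)          # pick: body leans to the cap side
R1=frame(C,(A-UP)/2**.5)           # bottle upright
base=np.array([.541,-.1297,0]); G0=base+.070*A+.030*UP
pose0=lambda back=0:(G0-(.054+back)*R0.apply([0,0,1]),R0)
def now():
    s=robot.get_state();q=s['tool_rot'];return np.array(s['eef_pos']),R.from_quat([q[1],q[2],q[3],q[0]]),s
def plan(wps,p=None,r=None,step=.12,rot=40):
    """wps: list of (pos,Rot); prints one rounded row per call"""
    if p is None: p,r,_=now()
    for P,Q in wps:
        n=int(max(1,np.ceil(np.linalg.norm(P-p)/step),np.ceil(np.degrees((r.inv()*Q).magnitude())/rot)))
        for k in range(n,0,-1):
            rv=(r.inv()*Q).as_rotvec()/k; d=r.inv().apply(P-p)/k
            row=np.round(np.r_[d/.1,rv/(np.pi/4)],2); 
            rows=int(max(np.ceil(np.linalg.norm(d)/.04),np.ceil(np.degrees(np.linalg.norm(rv))/8)))
            p=p+r.apply(row[:3]*.1); r=r*R.from_rotvec(row[3:]*np.pi/4)
            print(row.tolist(),'rows',rows,'->',p.round(3))
    return p,r
def show():
    p,r,s=now();print('t',round(s['time'],2),'p',p.round(4),'z',r.apply([0,0,1]).round(3),'y',r.apply([0,1,0]).round(3),'j',np.round(s['joint_positions'],2),'F',np.round(s['contact_force'],1),'w',round(s['grip_width'],4),'gf',s['grasp_force'])
E
python3 - <<'E'
from h import *
p,r,_=now();P0,Q0=pose0(.09);print(P0)
plan([(np.array([.42,.12,.28]),r),((P0+[0,0,.08]),R0),(P0,R0)])
E
```

```text
[ 0.59209595 -0.29375022  0.13182338]
[-0.89, -0.68, 0.06, 0.0, 0.0, 0.0] rows 3 -> [0.235 0.402 0.297]
[-0.89, -0.68, 0.06, 0.0, 0.0, 0.0] rows 3 -> [0.297 0.308 0.291]
[-0.89, -0.68, 0.06, 0.0, 0.0, 0.0] rows 3 -> [0.358 0.214 0.285]
[-0.9, -0.68, 0.05, 0.0, 0.0, 0.0] rows 3 -> [0.421 0.12  0.28 ]
[-0.75, -0.83, 0.17, -0.12, 0.23, 0.28] rows 3 -> [0.464 0.017 0.264]
[-0.92, -0.66, -0.05, -0.12, 0.23, 0.28] rows 3 -> [ 0.506 -0.087  0.246]
[-1.02, -0.42, -0.28, -0.11, 0.23, 0.28] rows 3 -> [ 0.55  -0.19   0.229]
[-1.01, -0.17, -0.48, -0.12, 0.23, 0.28] rows 3 -> [ 0.592 -0.294  0.211]
[-0.56, -0.01, 0.56, 0.0, 0.0, 0.0] rows 2 -> [ 0.592 -0.294  0.132]
```

Emit:
move_arm([
  [[-0.89,-0.68,0.06,0,0,0],[-0.89,-0.68,0.06,0,0,0],[-0.89,-0.68,0.06,0,0,0]],
], gripper=1)

```text
time: 0.4
eef_pos: [0.2369, 0.399, 0.2972]
tool_rot: [0.0, 0.169, 0.986, -0.001]
contact_force: [-0.4, 0.0, -0.2]
grip_width: 0.0855
grasp_force: 0.0
```

Emit:
move_arm([
  [[-0.89,-0.68,0.06,0,0,0],[-0.89,-0.68,0.06,0,0,0],[-0.89,-0.68,0.06,0,0,0],[-0.89,-0.68,0.06,0,0,0]],
])

```text
time: 0.8
eef_pos: [0.2975, 0.3071, 0.2918]
tool_rot: [-0.0, 0.17, 0.986, 0.0]
contact_force: [-0.4, 0.9, -0.2]
grip_width: 0.0853
grasp_force: 0.0
```

Emit:
move_arm([
  [[-0.89,-0.68,0.06,0,0,0],[-0.89,-0.68,0.06,0,0,0],[-0.89,-0.68,0.06,0,0,0],[-0.89,-0.68,0.06,0,0,0]],
])

```text
time: 1.2
eef_pos: [0.3586, 0.2144, 0.2858]
tool_rot: [-0.0, 0.169, 0.986, 0.0]
contact_force: [0.3, 0.1, 0.1]
grip_width: 0.0856
grasp_force: 0.0
```

Emit:
move_arm([
  [[-0.9,-0.68,0.05,0,0,0],[-0.9,-0.68,0.05,0,0,0],[-0.9,-0.68,0.05,0,0,0],[-0.9,-0.68,0.05,0,0,0]],
])

```text
time: 1.6
eef_pos: [0.421, 0.1209, 0.2807]
tool_rot: [-0.0, 0.169, 0.986, 0.0]
contact_force: [0.0, -0.2, -1.0]
grip_width: 0.0855
grasp_force: 0.0
```

Emit:
move_arm([
  [[-0.75,-0.83,0.17,-0.12,0.23,0.28],[-0.75,-0.83,0.17,-0.12,0.23,0.28],[-0.75,-0.83,0.17,-0.12,0.23,0.28],[-0.75,-0.83,0.17,-0.12,0.23,0.28]],
])

```text
time: 2.0
eef_pos: [0.4642, 0.0176, 0.2632]
tool_rot: [-0.082, 0.275, 0.956, 0.061]
contact_force: [0.4, 1.0, 1.6]
grip_width: 0.0856
grasp_force: 0.0
```

Emit:
move_arm([
  [[-0.92,-0.66,-0.05,-0.12,0.23,0.28],[-0.92,-0.66,-0.05,-0.12,0.23,0.28],[-0.92,-0.66,-0.05,-0.12,0.23,0.28],[-0.92,-0.66,-0.05,-0.12,0.23,0.28]],
])

```text
time: 2.4
eef_pos: [0.5067, -0.0855, 0.246]
tool_rot: [-0.16, 0.374, 0.906, 0.121]
contact_force: [-0.2, 0.8, 0.8]
grip_width: 0.0856
grasp_force: 0.0
```

Emit:
move_arm([
  [[-1,-0.42,-0.28,-0.11,0.23,0.28],[-1,-0.42,-0.28,-0.11,0.23,0.28],[-1,-0.42,-0.28,-0.11,0.23,0.28],[-1,-0.42,-0.28,-0.11,0.23,0.28]],
])

```text
time: 2.8
eef_pos: [0.5493, -0.1873, 0.2296]
tool_rot: [-0.237, 0.464, 0.835, 0.175]
contact_force: [0.5, 0.9, 1.1]
grip_width: 0.0853
grasp_force: 0.0
```

```bash
python3 - <<'E'
from h import *
show();P0,Q0=pose0(.09);plan([(P0+[0,0,.08],R0),(P0,R0)])
E
```

```text
t 2.8 p [ 0.5493 -0.1873  0.2296] z [-0.234  0.512 -0.826] y [0.858 0.508 0.072] j [-0.51  0.5   1.08  0.38  2.03 -0.98] F [0.5 0.9 1.1] w 0.0853 gf 0.0
[-1.03, -0.19, -0.5, -0.12, 0.23, 0.29] rows 3 -> [ 0.592 -0.294  0.212]
[-0.57, 0.0, 0.57, 0.0, 0.0, -0.0] rows 3 -> [ 0.592 -0.294  0.131]
```

Emit:
move_arm([
  [[-1,-0.19,-0.5,-0.12,0.23,0.29],[-1,-0.19,-0.5,-0.12,0.23,0.29],[-1,-0.19,-0.5,-0.12,0.23,0.29],[-1,-0.19,-0.5,-0.12,0.23,0.29],[-1,-0.19,-0.5,-0.12,0.23,0.29]],
])

```text
time: 3.3
eef_pos: [0.5904, -0.2904, 0.2169]
tool_rot: [-0.306, 0.548, 0.745, 0.227]
contact_force: [0.2, 0.9, -0.0]
grip_width: 0.0853
grasp_force: 0.0
```

Emit:
move_arm([
  [[-0.57,0,0.57,0,0,0],[-0.57,0,0.57,0,0,0],[-0.57,0,0.57,0,0,0],[-0.57,0,0.57,0,0,0]],
])

```text
time: 3.7
eef_pos: [0.5902, -0.2917, 0.1368]
tool_rot: [-0.306, 0.549, 0.744, 0.227]
contact_force: [-0.3, -0.5, 0.6]
grip_width: 0.0856
grasp_force: 0.0
```

```bash
python3 - <<'E'
from h import *
show();plan([pose0(.05),pose0()])
for n in("side","top"): 
    im=eyes.grab_frame(n); u,v=proj(n,G0).astype(int); cv2.imwrite(f'pics/pre_{n}.png',im)
    print(u,v); c=im[v-65:v+65,u-65:u+65]; globals()[n]=cv2.resize(c,(400,400),interpolation=cv2.INTER_CUBIC)
cv2.imwrite('pics/pre.png',np.hstack([side,top]))
E
```

```text
t 3.7 p [ 0.5902 -0.2917  0.1368] z [-0.206  0.674 -0.709] y [0.956 0.295 0.002] j [-0.65  0.91  0.73  0.51  2.12 -0.82] F [-0.3 -0.5  0.6] w 0.0856 gf 0.0
[-0.05, 0.01, 0.42, 0.0, 0.0, -0.0] rows 2 -> [ 0.584 -0.266  0.103]
[0.0, -0.0, 0.5, 0.0, 0.0, -0.0] rows 2 -> [ 0.573 -0.233  0.068]
313 259
360 200
```

View pics/pre.png

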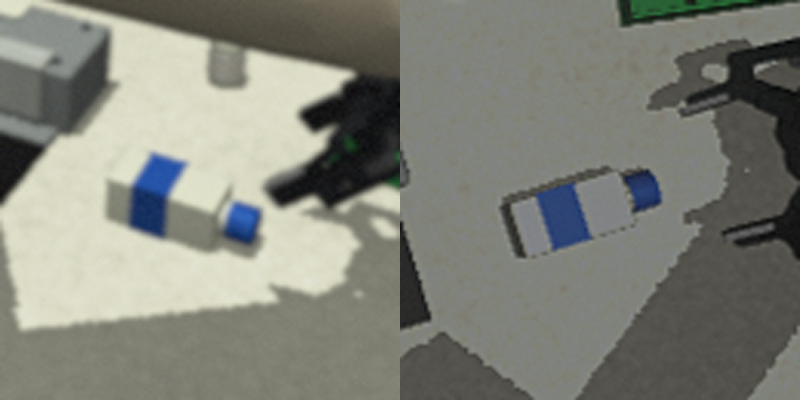

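In both crops the fingers straddle the line of the bottle's axis, with the cap near (643,190) in the top view. They are clear of the green box, so I approach and close.

Emit:
move_arm([
  [[-0.03,0.01,0.21,0,0,0],[-0.05,0.01,0.42,0,0,0],[-0.05,0.01,0.42,0,0,0]],
])

```text
time: 4.1
eef_pos: [0.5827, -0.2668, 0.1007]
tool_rot: [-0.308, 0.549, 0.743, 0.227]
contact_force: [-0.4, 0.2, 0.5]
grip_width: 0.0854
grasp_force: 0.0
```

Emit:
move_arm([
  [[0,0,0.17,0,0,0],[0,0,0.34,0,0,0],[0,0,0.5,0,0,0],[0,0,0.5,0,0,0]],
])

```text
time: 4.5
eef_pos: [0.5726, -0.234, 0.0659]
tool_rot: [-0.307, 0.549, 0.743, 0.227]
contact_force: [0.7, 0.7, -0.2]
grip_width: 0.0855
grasp_force: 0.0
```

Emit:
move_arm([
  [[0,0,0,0,0,0],[0,0,0,0,0,0],[0,0,0,0,0,0],[0,0,0,0,0,0],[0,0,0,0,0,0]],
], gripper=-1, newtons=50)

```text
time: 5.0
eef_pos: [0.5729, -0.2354, 0.0663]
tool_rot: [-0.306, 0.55, 0.743, 0.228]
contact_force: [1.1, -3.7, 5.3]
grip_width: 0.0437
grasp_force: 51.5
```

Emit:
move_arm([
  [[0,0,0,0,0,0],[0,0,0,0,0,0],[0,0,0,0,0,0],[0,0,0,0,0,0],[0,0,0,0,0,0]],
])

```text
time: 5.5
eef_pos: [0.5729, -0.2354, 0.0664]
tool_rot: [-0.306, 0.55, 0.743, 0.228]
contact_force: [1.9, -4.4, 5.6]
grip_width: 0.0434
grasp_force: 51.5
```

```bash
python3 - <<'E'
from h import *
show();p,r,_=now()
print('G0',G0,'grasp now',p+r.apply([0,0,.054]))
E
```

```text
t 5.5 p [ 0.5729 -0.2354  0.0664] z [-0.204  0.675 -0.709] y [0.957 0.291 0.002] j [-0.6   0.85  0.97  0.49  1.94 -0.87] F [ 1.9 -4.4  5.6] w 0.0434 gf 51.53883755207062
G0 [ 0.56181624 -0.19653326  0.03      ] grasp now [ 0.56189773 -0.19896232  0.02806599]
```

```bash
cat >> h.py <<'E'
PAD=np.array([.5001,-.0174,.008]); YAW=np.radians(16.5)
XT=np.array([np.cos(YAW),np.sin(YAW),0]); YT=np.array([-XT[1],XT[0],0])
E
python3 - <<'E'
from h import *
import json
p,r,_=now(); y=r.apply([0,1,0]); a=np.cross(UP,y); a/=np.linalg.norm(a); a=a if a@A>0 else -a
b=np.array([.541,-.1297,.022]); bt=r.inv().apply(b-p); at=r.inv().apply(a); print('base in tool',bt,at,'lat',bt[1]); bt[1]=0
# Goal orientation: tool y->XT, bottle axis->up
at[1]=0; at/=np.linalg.norm(at)
M=np.c_[np.cross([0,1,0],at),[0,1,0],at]; W=np.c_[np.cross(XT,UP),XT,UP]
Q=R.from_matrix(W@M.T); print('z goal',Q.apply([0,0,1]))
json.dump(dict(bt=bt.tolist(),Q=Q.as_quat().tolist()),open('g.json','w'))
goal=lambda h: PAD+[0,0,h]-Q.apply(bt)
mid=R.from_rotvec((Q*r.inv()).as_rotvec()/2)*r
P1=goal(.06);print('goal',goal(0))
plan([(p+[0,0,.12],r),(np.array([.545,-.10,.25]),mid),(P1+[0,0,.03],Q),(P1,Q)])
E
```

```text
base in tool [0.04704341 0.00018566 0.10929614] [-7.09358614e-01 -7.77080039e-18 -7.04847754e-01] lat 0.0001856599406913335
z goal [ 0.20146873 -0.68014704 -0.70484775]
goal [0.48749775 0.02514447 0.11840779]
[0.85, 0.0, -0.85, 0.0, 0.0, 0.0] rows 4 -> [ 0.573 -0.235  0.187]
[0.71, 0.07, 0.26, 0.0, -0.5, 0.0] rows 3 -> [ 0.559 -0.167  0.218]
[0.76, 0.06, -0.03, 0.0, -0.5, 0.01] rows 3 -> [ 0.545 -0.099  0.25 ]
[0.68, -0.1, 0.2, 0.0, -0.5, -0.0] rows 3 -> [ 0.516 -0.037  0.23 ]
[0.71, -0.09, -0.07, 0.0, -0.5, -0.0] rows 3 -> [0.488 0.026 0.209]
[0.21, -0.01, 0.22, 0.0, -0.0, -0.0] rows 1 -> [0.487 0.025 0.178]
```

Emit:
move_arm([
  [[0.2,0,-0.2,0,0,0],[0.42,0,-0.42,0,0,0],[0.63,0,-0.63,0,0,0],[0.85,0,-0.85,0,0,0],[0.85,0,-0.85,0,0,0]],
])

```text
time: 6.0
eef_pos: [0.5734, -0.235, 0.1901]
tool_rot: [-0.303, 0.55, 0.744, 0.228]
contact_force: [0.9, -0.9, -1.0]
grip_width: 0.0435
grasp_force: 51.0
```

Emit:
move_arm([
  [[0.18,0.02,0.07,0,-0.12,0],[0.36,0.04,0.13,0,-0.25,0],[0.54,0.05,0.2,0,-0.38,0],[0.71,0.07,0.26,0,-0.5,0],[0.71,0.07,0.26,0,-0.5,0]],
])

```text
time: 6.5
eef_pos: [0.5591, -0.1643, 0.2184]
tool_rot: [-0.155, 0.582, 0.79, 0.115]
contact_force: [-0.3, -0.2, -0.8]
grip_width: 0.0432
grasp_force: 51.3
```

Emit:
move_arm([
  [[0.19,0.02,0,0,-0.12,0],[0.38,0.03,-0.01,0,-0.25,0],[0.57,0.05,-0.02,0,-0.38,0],[0.76,0.06,-0.03,0,-0.5,0.01],[0.76,0.06,-0.03,0,-0.5,0.01]],
])

```text
time: 7.0
eef_pos: [0.5445, -0.0969, 0.2489]
tool_rot: [0.0, 0.597, 0.802, -0.001]
contact_force: [0.3, -0.1, -0.9]
grip_width: 0.0437
grasp_force: 51.3
```

Emit:
move_arm([
  [[0.17,-0.02,0.05,0,-0.12,0],[0.34,-0.05,0.1,0,-0.25,0],[0.51,-0.08,0.15,0,-0.38,0],[0.68,-0.1,0.2,0,-0.5,0],[0.68,-0.1,0.2,0,-0.5,0]],
])

```text
time: 7.5
eef_pos: [0.5144, -0.0353, 0.2254]
tool_rot: [0.154, 0.585, 0.787, -0.119]
contact_force: [-0.2, -1.2, -0.8]
grip_width: 0.0435
grasp_force: 51.4
```

Emit:
move_arm([
  [[0.18,-0.02,-0.02,0,-0.12,0],[0.36,-0.04,-0.03,0,-0.25,0],[0.53,-0.07,-0.05,0,-0.38,0],[0.71,-0.09,-0.07,0,-0.5,0],[0.71,-0.09,-0.07,0,-0.5,0]],
])

```text
time: 8.0
eef_pos: [0.4867, 0.0268, 0.2048]
tool_rot: [0.304, 0.551, 0.742, -0.232]
contact_force: [0.1, 0.8, -1.5]
grip_width: 0.0434
grasp_force: 51.5
```

```bash
python3 - <<'E'
from h import *
import json
show();g=json.load(open('g.json'));Q=R.from_quat(g['Q']);bt=np.array(g['bt']);p,r,_=now()
b=p+r.apply(bt);print('base est',b)
S=eyes.grab_frame('side');T=eyes.grab_frame('top');cv2.imwrite('pics/h_s.png',S);cv2.imwrite('pics/h_t.png',T)
u,v=proj('side',b+[0,0,.05]).astype(int);c1=S[v-60:v+60,u-60:u+60];u,v=proj('top',b).astype(int);c2=T[v-60:v+60,u-60:u+60]
cv2.imwrite('pics/hold.png',np.hstack([cv2.resize(c,(400,400),interpolation=cv2.INTER_CUBIC) for c in(c1,c2)]))
for h in(.03,0):plan([(PAD+[0,0,h]-Q.apply(bt),Q)])
E
```

```text
t 8.0 p [0.4867 0.0268 0.2048] z [ 0.195 -0.679 -0.707] y [ 0.958  0.285 -0.009] j [ 0.28  0.03  1.75 -0.8   1.42  0.14] F [ 0.1  0.8 -1.5] w 0.0434 gf 51.47783875465393
base est [ 0.4982108  -0.01561313  0.09420209]
[0.41, -0.0, 0.42, -0.0, -0.01, 0.0] rows 2 -> [0.488 0.025 0.148]
[0.62, -0.0, 0.63, -0.0, -0.01, 0.0] rows 3 -> [0.488 0.025 0.119]
```

View pics/hold.png

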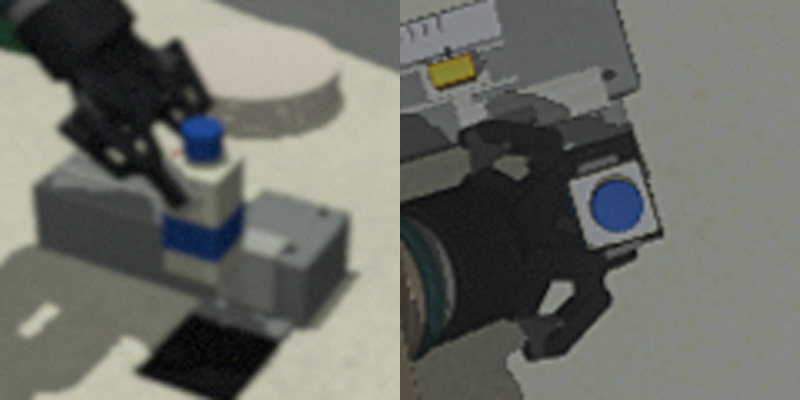

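The bottle hangs upright in the fingers, with the cap at (617,205) in the top crop. I'll check the base offset from the cap in both views.

```bash
cat >> h.py <<'E'
def bluecap(n,im,near,rad=40):
    H=cv2.cvtColor(im,cv2.COLOR_BGR2HSV);m=(H[...,0]>105)&(H[...,0]<130)&(H[...,1]>120)
    return [(c,st[4],rect(mm)) for c,st,mm in blobs(m,15) if np.hypot(*(np.array(c)-near))<rad]
E
python3 - <<'E'
from h import *
import json
g=json.load(open('g.json'));p,r,_=now();b=p+r.apply(g['bt'])
T=cv2.imread('pics/h_t.png');S=cv2.imread('pics/h_s.png')
for c,a,rc in bluecap('top',T,proj('top',b+[0,0,.11])): print('top',c,a,rc,'cap xy',onz('top',*c,b[2]+.115).round(4),'pred px',proj('top',b+[0,0,.115]))
for c,a,rc in bluecap('side',S,proj('side',b+[0,0,.08]),60): print('side',c,a,rc)
print('pred cap mid',proj('side',b+[0,0,.1015]),'band',proj('side',b+[0,0,.0345]))
print('rot tilt bottle', r.apply(np.array([-.7094,0,-.7048])))
E
```

```text
top [290.81, 229.17] 180 ((291.0, 229.0), (14.0, 14.0), 90.0) cap xy [ 0.5003 -0.0162  0.2114] pred px [291.02753994 229.45404127]
side [238.96, 179.54] 138 ((238.5, 179.5), (13.0, 13.0), 90.0)
side [238.92, 209.75] 197 ((239.66180419921875, 209.69888305664062), (13.368083000183105, 23.654869079589844), 84.5596694946289)
pred cap mid [239.46720472 180.00338761] band [239.95730573 204.56131157]
rot tilt bottle [ 0.00591395 -0.00366291  0.9999715 ]
```

Emit:
move_arm([
  [[0.15,0,0.15,0,-0.01,0],[0.3,0,0.3,0,-0.01,0],[0.41,0,0.42,0,-0.01,0],[0.41,0,0.42,0,-0.01,0]],
])

```text
time: 8.5
eef_pos: [0.4871, 0.0241, 0.1471]
tool_rot: [0.308, 0.552, 0.739, -0.233]
contact_force: [-0.9, 0.4, -0.9]
grip_width: 0.0434
grasp_force: 51.5
```

```bash
python3 - <<'E'
from h import *
import json
show();g=json.load(open('g.json'));Q=R.from_quat(g['Q']);bt=np.array(g['bt']);p,r,_=now()
print('base',p+r.apply(bt)-PAD)
T=eyes.grab_frame('top')
for c,a,rc in bluecap('top',T,proj('top',PAD+[0,0,.14])): print(c,onz('top',*c,.008+.0295+.115))
for h in(.008,.001):plan([(PAD+[0,0,h]-Q.apply(bt),Q)])
E
```

```text
t 8.5 p [0.4871 0.0241 0.1471] z [ 0.197 -0.685 -0.702] y [ 0.959  0.282 -0.006] j [ 0.28  0.12  1.79 -0.82  1.34  0.23] F [-0.9  0.4 -0.9] w 0.0434 gf 51.45868420600891
base [-0.00093415 -0.0016804   0.02887659]
[289.54, 228.6] [ 0.49998944 -0.01851828  0.1525    ]
[0.16, 0.0, 0.15, -0.0, 0.01, 0.0] rows 1 -> [0.487 0.025 0.127]
[0.21, 0.0, 0.2, -0.0, 0.01, 0.0] rows 1 -> [0.487 0.025 0.12 ]
```

Emit:
move_arm([
  [[0.08,0,0.07,0,0,0],[0.15,0,0.14,0,0,0],[0.17,0,0.16,0,0,0],[0.17,0,0.16,0,0,0]],
])

```text
time: 8.95
eef_pos: [0.4873, 0.026, 0.1253]
tool_rot: [0.309, 0.551, 0.739, -0.232]
contact_force: [0.8, -0.8, -1.1]
grip_width: 0.0436
grasp_force: 51.5
```

Emit:
move_arm([
  [[0.02,0,0.02,0,0,0],[0.03,0,0.03,0,0,0],[0.03,0,0.03,0,0,0]],
])

```text
time: 9.25
eef_pos: [0.4875, 0.026, 0.1216]
tool_rot: [0.31, 0.551, 0.739, -0.232]
contact_force: [-0.5, -0.1, -1.5]
grip_width: 0.0433
grasp_force: 51.5
```

```bash
python3 - <<'E'
from h import *
import json
show();g=json.load(open('g.json'));bt=np.array(g['bt']);p,r,_=now()
print('base',p+r.apply(bt)-PAD)
E
```

```text
t 9.25 p [0.4875 0.026  0.1216] z [ 0.202 -0.684 -0.701] y [ 0.959  0.285 -0.001] j [ 0.28  0.16  1.8  -0.83  1.3   0.28] F [-0.5 -0.1 -1.5] w 0.0433 gf 51.457727551460266
base [3.04703817e-05 2.04435815e-04 3.40268673e-03]
```

Emit:
move_arm([
  [[0.01,0,0.01,0,0,0],[0.01,0,0.01,0,0,0],[0.01,0,0.01,0,0,0]],
])

```text
time: 9.55
eef_pos: [0.4878, 0.0259, 0.1208]
tool_rot: [0.31, 0.551, 0.739, -0.232]
contact_force: [-1.3, -0.0, 3.1]
grip_width: 0.0437
grasp_force: 51.8
```

Emit:
move_arm([
  [[0.01,0,0.01,0,0,0],[0.01,0,0.01,0,0,0],[0.01,0,0.01,0,0,0]],
])

```text
time: 9.85
eef_pos: [0.4879, 0.0259, 0.1207]
tool_rot: [0.311, 0.552, 0.739, -0.232]
contact_force: [-7.1, 1.9, 13.6]
grip_width: 0.0437
grasp_force: 53.1
```

Emit:
move_arm([
  [[-0.01,0,-0.01,0,0,0],[-0.01,0,-0.01,0,0,0]],
])

```text
time: 10.05
eef_pos: [0.4877, 0.026, 0.1208]
tool_rot: [0.31, 0.551, 0.739, -0.232]
contact_force: [-1.9, 1.5, 6.0]
grip_width: 0.0434
grasp_force: 51.9
```

Emit:
move_arm([
  [[0,0,0,0,0,0],[0,0,0,0,0,0],[0,0,0,0,0,0],[0,0,0,0,0,0],[0,0,0,0,0,0]],
], gripper=0.45)

```text
time: 10.55
eef_pos: [0.4874, 0.0259, 0.12]
tool_rot: [0.31, 0.551, 0.739, -0.232]
contact_force: [-0.2, 0.8, -0.4]
grip_width: 0.0619
grasp_force: 0.0
```

```bash
python3 - <<'E'
from h import *
show()
T=eyes.grab_frame('top')
for c,a,rc in bluecap('top',T,proj('top',PAD+[0,0,.12])): print(c,onz('top',*c,.123)-PAD)
E
```

```text
t 10.55 p [0.4874 0.0259 0.12  ] z [ 0.202 -0.684 -0.701] y [ 0.959  0.285 -0.002] j [ 0.28  0.16  1.8  -0.84  1.3   0.28] F [-0.2  0.8 -0.4] w 0.0619 gf 0.0
[287.96, 227.89] [ 0.00068328 -0.00016142  0.115     ]
```

Emit:
move_arm([
  [[0,0,-0.15,0,0,0],[0,0,-0.4,0,0,0],[0,0,-0.7,0,0,0],[0,0,-1,0,0,0],[0,0,-1,0,0,0]],
])

```text
time: 11.1
eef_pos: [0.4681, 0.0964, 0.1932]
tool_rot: [0.311, 0.551, 0.739, -0.229]
contact_force: [1.1, 0.6, -0.1]
grip_width: 0.0614
grasp_force: 0.0
```

```bash
python3 - <<'E'
from h import *
show();D=frame(XT,-UP);g=np.array([.5853,.0804,.096])
T=eyes.grab_frame('top');S=eyes.grab_frame('side');cv2.imwrite('pics/rel_s.png',S);cv2.imwrite('pics/rel_t.png',T)
cv2.imwrite('pics/rel.png',np.hstack([cv2.resize(S[160:280,180:300],(400,400),interpolation=cv2.INTER_CUBIC),cv2.resize(T[150:270,195:315],(400,400),interpolation=cv2.INTER_CUBIC)]))
plan([(g+[-.05,.01,.054+.13],D),(g+[0,0,.054+.06],D),(g+[0,0,.054],D)])
E
```

```text
t 11.1 p [0.4681 0.0964 0.1932] z [ 0.208 -0.682 -0.701] y [0.958 0.287 0.004] j [ 0.43  0.08  1.73 -0.79  1.5   0.27] F [ 1.1  0.6 -0.1] w 0.0614 gf 0.0
[-0.4, 0.32, -0.23, -0.0, 0.51, 0.0] rows 3 -> [0.501 0.092 0.235]
[-0.28, 0.32, -0.37, -0.0, 0.5, 0.0] rows 3 -> [0.535 0.09  0.28 ]
[-0.24, 0.45, 0.7, -0.0, 0.0, 0.0] rows 3 -> [0.585 0.08  0.21 ]
[0.0, 0.0, 0.6, -0.0, 0.0, 0.0] rows 2 -> [0.585 0.08  0.15 ]
```

View pics/rel.png

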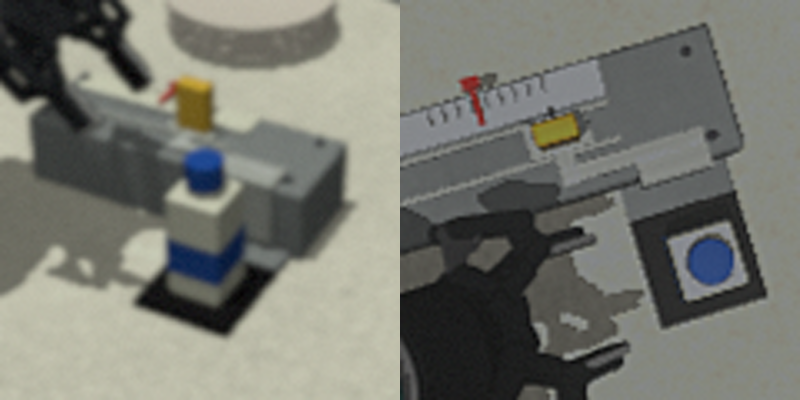

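The bottle stands upright and released on the pad, cap at (711,260) in the top crop and clear of the fingers. Next is the yellow grip at (555,130).

Emit:
move_arm([
  [[-0.1,0.08,-0.06,0,0.12,0],[-0.2,0.16,-0.12,0,0.25,0],[-0.3,0.24,-0.18,0,0.38,0],[-0.4,0.32,-0.23,0,0.51,0],[-0.4,0.32,-0.23,0,0.51,0]],
])

```text
time: 11.7
eef_pos: [0.5026, 0.0904, 0.236]
tool_rot: [0.157, 0.588, 0.785, -0.117]
contact_force: [-0.2, 0.1, 0.7]
grip_width: 0.0621
grasp_force: 0.0
```

Emit:
move_arm([
  [[-0.07,0.08,-0.09,0,0.12,0],[-0.14,0.16,-0.18,0,0.25,0],[-0.21,0.24,-0.27,0,0.38,0],[-0.28,0.32,-0.37,0,0.5,0],[-0.28,0.32,-0.37,0,0.5,0]],
])

```text
time: 12.2
eef_pos: [0.5359, 0.0888, 0.279]
tool_rot: [0.0, 0.6, 0.8, -0.002]
contact_force: [0.2, 0.2, 0.7]
grip_width: 0.0619
grasp_force: 0.0
```

Emit:
move_arm([
  [[-0.08,0.15,0.23,0,0,0],[-0.16,0.3,0.46,0,0,0],[-0.24,0.45,0.7,0,0,0],[-0.24,0.45,0.7,0,0,0]],
])

```text
time: 12.6
eef_pos: [0.5836, 0.0797, 0.2029]
tool_rot: [-0.003, 0.598, 0.801, -0.006]
contact_force: [-0.3, 0.0, -0.4]
grip_width: 0.0618
grasp_force: 0.0
```

```bash
python3 - <<'E'
from h import *
show();D=frame(XT,-UP);g=np.array([.5853,.0804,.096])
plan([(g+[0,0,.054+.02],D),(g+[0,0,.054],D)])
E
```

```text
t 12.6 p [0.5836 0.0797 0.2029] z [-0.011 -0.006 -1.   ] y [ 0.959  0.284 -0.013] j [ 0.07  0.29  1.34 -0.01  1.53 -0.21] F [-0.3  0.  -0.4] w 0.0618 gf 0.0
[0.0, 0.02, 0.33, -0.02, 0.0, 0.0] rows 1 -> [0.585 0.08  0.17 ]
[0.0, 0.0, 0.2, 0.0, 0.0, 0.0] rows 1 -> [0.585 0.08  0.15 ]
```

Emit:
move_arm([
  [[0,0.01,0.16,-0.01,0,0],[0,0.02,0.33,-0.02,0,0],[0,0.02,0.33,-0.02,0,0]],
])

```text
time: 12.9
eef_pos: [0.5851, 0.0809, 0.174]
tool_rot: [0.003, 0.598, 0.802, 0.003]
contact_force: [0.6, 0.5, -0.3]
grip_width: 0.062
grasp_force: 0.0
```

Emit:
move_arm([
  [[0,0,0.1,0,0,0],[0,0,0.2,0,0,0],[0,0,0.2,0,0,0]],
])

```text
time: 13.2
eef_pos: [0.5867, 0.0806, 0.1552]
tool_rot: [0.004, 0.598, 0.801, 0.004]
contact_force: [-1.2, 0.1, -0.3]
grip_width: 0.062
grasp_force: 0.0
```

Emit:
move_arm([
  [[0,0,0,0,0,0],[0,0,0,0,0,0],[0,0,0,0,0,0],[0,0,0,0,0,0],[0,0,0,0,0,0]],
], gripper=-1, newtons=60)

```text
time: 13.7
eef_pos: [0.5858, 0.08, 0.1575]
tool_rot: [0.003, 0.598, 0.801, 0.003]
contact_force: [-14.2, -3.7, 11.4]
grip_width: 0.0154
grasp_force: 60.3
```

Emit:
move_arm([
  [[0,0,0,0,0,0],[0,0,0,0,0,0],[0,0,0,0,0,0],[0,0,0,0,0,0]],
])

```text
time: 14.1
eef_pos: [0.5858, 0.08, 0.1575]
tool_rot: [0.003, 0.598, 0.801, 0.003]
contact_force: [-15.0, -3.3, 11.0]
grip_width: 0.0147
grasp_force: 60.3
```

```bash
python3 - <<'E'
from h import *
show();p,r,_=now(); plan([(p+.047*YT,r)])
E
```

```text
t 14.1 p [0.5858 0.08   0.1575] z [ 0.008  0.001 -1.   ] y [0.959 0.284 0.008] j [ 0.07  0.32  1.39  0.    1.42 -0.22] F [-15.   -3.3  11. ] w 0.0147 gf 60.27969181537628
[0.47, 0.0, -0.0, 0.0, 0.0, 0.0] rows 2 -> [0.572 0.125 0.157]
```

Emit:
move_arm([
  [[0.1,-0.01,-0.02,0,0,0],[0.2,-0.02,-0.03,0,0,0],[0.3,-0.02,-0.03,0,0,0],[0.44,-0.02,-0.03,0,0,0],[0.44,-0.02,-0.03,0,0,0]],
])

```text
time: 14.6
eef_pos: [0.5728, 0.1228, 0.1577]
tool_rot: [0.005, 0.598, 0.802, 0.005]
contact_force: [10.2, -2.5, -13.0]
grip_width: 0.015
grasp_force: 59.8
```

Emit:
move_arm([
  [[0,0,0,0,0,0],[0,0,0,0,0,0],[0,0,0,0,0,0]],
])

```text
time: 14.9
eef_pos: [0.5732, 0.1215, 0.1577]
tool_rot: [0.005, 0.598, 0.801, 0.005]
contact_force: [9.0, -4.1, -13.0]
grip_width: 0.0151
grasp_force: 59.8
```

```bash
python3 - <<'E'
from h import *
show();p,r,_=now();print('travel by arm',(p-[.5858,.08,.1575])@YT)
T=eyes.grab_frame('top');S=eyes.grab_frame('side');cv2.imwrite('pics/p_s.png',S);cv2.imwrite('pics/p_t.png',T)
u,v=proj('side',[.59,.12,.08]).astype(int);a,b=proj('top',[.6,.12,.08]).astype(int);print(u,v,a,b)
cv2.imwrite('pics/pull.png',np.hstack([cv2.resize(S[v-30:v+30,u-30:u+30],(400,400),interpolation=cv2.INTER_CUBIC),cv2.resize(T[b-30:b+30,a-30:a+30],(400,400),interpolation=cv2.INTER_CUBIC)]))
E
```

```text
t 14.9 p [0.5732 0.1215 0.1577] z [ 0.014  0.001 -1.   ] y [0.959 0.284 0.014] j [ 0.15  0.31  1.41 -0.    1.41 -0.14] F [  9.   -4.1 -13. ] w 0.0151 gf 59.759976267814636
travel by arm 0.04339918104351174
229 188 224 183
```

View pics/pull.png

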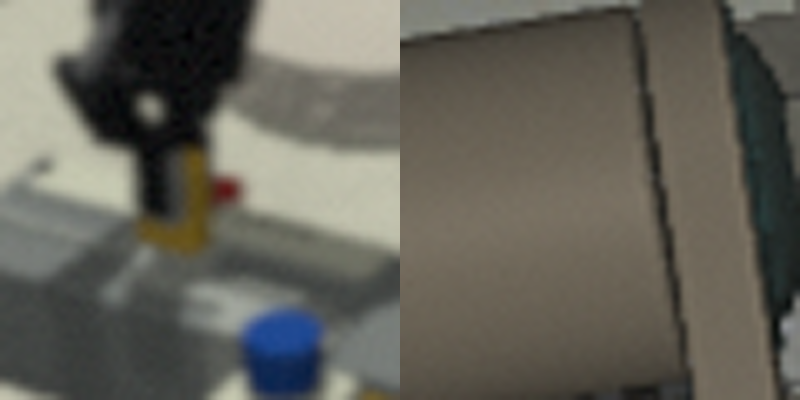

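The side crop shows the fingers on the yellow grip at (180,200), with the red flag just behind it at (228,188). The top view is blocked by the arm, so I'll refine the mark-to-pointer distance from the earlier clear top pictures and check travel in the side view.

```bash
python3 - <<'E'
from h import *
O=PAD+.110*XT+.070*YT; O[2]=0
ims=[cv2.imread(f'pics/{n}.png') for n in('top0','pre_top','rel_t')]
def rect_(im,z,n='top'):
    xs=np.arange(-.045,.0451,.0005);ys=np.arange(-.03,.0901,.0005)
    g=np.array([[proj_(O+x*XT+y*YT+[0,0,z]) for y in ys] for x in xs],np.float32)
    return xs,ys,g
pp=eyes.camera_params('top');V=np.array(pp['view'])
def proj_(P):
    c=V[:3,:3]@P+V[:3,3];return pp['cx']-pp['fx']*c[0]/c[2],pp['cy']+pp['fy']*c[1]/c[2]
def prof(w,ys): w=np.clip(w,0,None);return (w*ys).sum()/w.sum()
for z,nm in((.065,'mark'),(.069,'ptr'),(.112,'grip')):
    xs,ys,g=rect_(None,z)
    for im in ims:
        q=cv2.remap(im.astype(np.float32),g,None,cv2.INTER_CUBIC);b,gr,r=q[...,0],q[...,1],q[...,2]
        if nm=='mark':
            red=r-(b+gr)/2;sel=(ys>.03)&(ys<.065);out=[]
            for lo,hi in((.015,.022),(.02,.026),(.024,.030),(.028,.036)):
                m=(xs>=lo)&(xs<hi);w=red[m][:,sel].mean(0);out.append((round(prof(w-.35*w.max(),ys[sel])*1e3,2),round(float(w.max()))))
            print(nm,out)
        elif nm=='ptr':
            I=q.mean(2);sel=(ys>-.008)&(ys<.008);out=[]
            for lo,hi in((.009,.012),(.012,.015),(.015,.019)):
                m=(xs>=lo)&(xs<hi);w=I[m][:,sel].mean(0);w=np.median(w)-w;out.append((round(prof(w-.3*w.max(),ys[sel])*1e3,2),round(float(w.max()))))
            print(nm,out)
        else:
            m=(abs(xs)<.006);w=((r+gr)/2-b)[m].mean(0);sel=abs(ys)<.03;h=w[sel]>w[sel].max()/2;print(nm,ys[sel][h][[0,-1]]*1e3)
def yel(f):
    im=cv2.imread(f);H=cv2.cvtColor(im,cv2.COLOR_BGR2HSV);m=(H[...,0]>15)&(H[...,0]<35)&(H[...,1]>120);m[:175]=0;m[:,:205]=0;m[:,260:]=0;m[215:]=0
    ys,xs=np.nonzero(m);return xs.min(),xs.max(),ys.min(),ys.max(),len(xs)
print(yel('pics/side0.png'),yel('pics/rel_s.png'),yel('pics/p_s.png'))
for y in(.0,.0434): print(y,[proj('side',O+sx*.008*XT+(y-.015)*YT+[0,0,z]).round(1).tolist() for sx in(-1,1) for z in(.067,.112)])
E
```

```text
mark [(np.float64(46.29), 1), (np.float64(47.09), 55), (np.float64(46.98), 85), (np.float64(46.94), 84)]
mark [(np.float64(46.14), 1), (np.float64(47.07), 59), (np.float64(46.95), 91), (np.float64(46.95), 91)]
mark [(np.float64(46.21), 1), (np.float64(47.09), 61), (np.float64(46.95), 96), (np.float64(46.94), 95)]
ptr [(np.float64(0.26), 11), (np.float64(-0.18), 38), (np.float64(-0.29), 56)]
ptr [(np.float64(0.05), 13), (np.float64(-0.16), 38), (np.float64(-0.32), 61)]
ptr [(np.float64(0.14), 12), (np.float64(-0.18), 40), (np.float64(-0.29), 63)]
grip [-14.  14.]
grip [-14.  14.]
grip [-14.  14.]
(np.int64(232), np.int64(242), np.int64(183), np.int64(198), 137) (np.int64(217), np.int64(242), np.int64(180), np.int64(198), 137) (np.int64(220), np.int64(230), np.int64(179), np.int64(195), 73)
0.0 [[241.2, 201.2], [240.9, 187.0], [244.0, 198.5], [243.8, 184.4]]
0.0434 [[227.5, 197.3], [226.9, 183.3], [230.4, 194.7], [229.9, 180.7]]
```

```bash
python3 - <<'E'
from h import *
O=PAD+.110*XT+.070*YT; O[2]=0
def edge(f,y):
    im=cv2.imread(f).astype(np.float32);out=[]
    for z in(.07,.075,.08,.085,.09,.095,.1):
        u,v=proj('side',O+.008*XT+(y-.015)*YT+[0,0,z])
        us=np.arange(u-9,u+7,.1,dtype=np.float32);q=cv2.remap(im,us[None],np.full((1,len(us)),v,np.float32),cv2.INTER_LINEAR)[0]
        w=(q[:,1]+q[:,2])/2-q[:,0];hi=np.percentile(w,90);lo=np.median(w[-20:]);k=np.nonzero(w>(hi+lo)/2)[0][-1];out.append(round(float(us[k]-u),2))
    return out
print(edge('pics/side0.png',0),edge('pics/rel_s.png',0))
for y in(.039,.0434):print(y,edge('pics/p_s.png',y))
E
```

```text
[-1.5, -1.6, -1.6, -1.6, -1.6, -1.6, -1.5] [-1.4, -1.5, -1.6, -1.6, -1.5, -1.6, -1.5]
0.039 [-2.6, -2.2, -1.9, -1.7, -1.6, -0.9, -1.6]
0.0434 [-1.1, -0.7, -0.5, -0.3, 0.0, 0.6, -0.3]
```

```bash
python3 - <<'E'
from h import *
f=lambda n,x,y,w,h:cv2.resize(cv2.imread(f'pics/{n}.png')[y:y+h,x:x+w],(400,300),interpolation=cv2.INTER_CUBIC)
cv2.imwrite('pics/cmp.png',np.vstack([np.hstack([f('rel_s',190,170,96,72),f('rel_t',185,155,120,90)]),np.hstack([f('p_s',190,170,96,72),f('p_t',185,155,120,90)])]))
E
```

```text
(no output)
```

View pics/cmp.png

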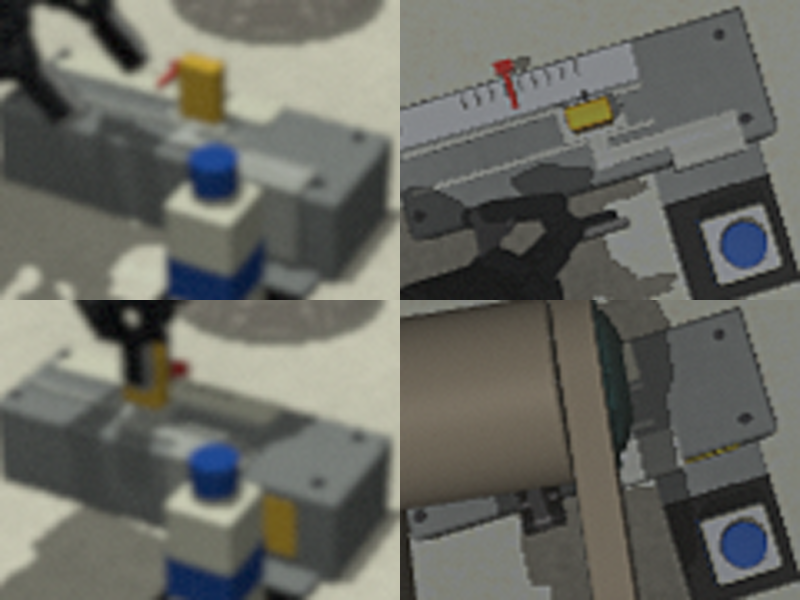

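The lower row shows the yellow window uncovered, starting near (685,458) in the top crop. Before the pull the blade edge was near (748,138). I'll measure that blade shift at subpixel level, and the grip's edges in the side view.

```bash
python3 - <<'E'
from h import *
O=PAD+.110*XT+.070*YT; O[2]=0
def line(n,f,x,z,y0,y1,dz=0):
    im=cv2.imread(f).astype(np.float32);ys=np.arange(y0,y1,.0015)
    g=np.array([[proj(n,O+x*XT+y*YT+[0,0,z]) for y in ys]],np.float32)
    return ys,cv2.remap(im,g,None,cv2.INTER_LINEAR)[0]
for x in(-.042,-.047,-.049):
  for f in('pics/rel_t.png','pics/p_t.png'):
    ys,q=line('top',f,x,.066,-.115,-.03);print(x,f[5:8]);print(' '.join(f'{y*1e3:.0f}:{int(c.mean())}/{int((c[1]+c[2])/2-c[0])}' for y,c in zip(ys[::2],q[::2])))
for z in(.07,.075,.08):
  for f,y in(('pics/rel_s.png',0),('pics/p_s.png',.0434)):
    ys,q=line('side',f,-.008,z,y-.03,y+.02);print('side',z,f[5:8],' '.join(f'{(t-y)*1e3:.0f}:{int(c.mean())}/{int((c[1]+c[2])/2-c[0])}' for t,c in zip(ys,q)))
E
```

```text
-0.042 rel
-115:97/-1 -112:93/0 -109:94/0 -106:94/-1 -103:92/0 -100:95/0 -97:97/0 -94:126/2 -91:128/4 -88:128/3 -85:128/3 -82:127/3 -79:127/3 -76:128/3 -73:128/2 -70:126/3 -67:128/3 -64:128/3 -61:127/2 -58:128/3 -55:128/3 -52:129/2 -49:132/3 -46:116/2 -43:83/0 -40:90/-1 -37:95/-1 -34:90/0 -31:91/-1
-0.042 p_t
-115:91/-1 -112:87/-1 -109:88/0 -106:90/0 -103:87/-1 -100:90/0 -97:89/0 -94:88/0 -91:90/-1 -88:87/-1 -85:88/-2 -82:89/-3 -79:86/-3 -76:91/-3 -73:86/-1 -70:86/-4 -67:91/-2 -64:84/-2 -61:89/-2 -58:86/-2 -55:84/-1 -52:95/1 -49:117/2 -46:67/1 -43:73/2 -40:74/2 -37:74/2 -34:73/1 -31:73/1
-0.047 rel
-115:111/8 -112:100/4 -109:88/1 -106:74/1 -103:67/0 -100:59/0 -97:71/0 -94:115/3 -91:132/2 -88:130/3 -85:133/2 -82:131/3 -79:131/3 -76:132/2 -73:130/3 -70:134/2 -67:132/2 -64:131/3 -61:134/3 -58:131/3 -55:133/3 -52:133/4 -49:132/3 -46:113/2 -43:70/0 -40:67/0 -37:69/0 -34:66/0 -31:69/0
-0.047 p_t
-115:105/7 -112:95/5 -109:83/0 -106:68/1 -103:62/0 -100:54/0 -97:62/0 -94:59/0 -91:62/14 -88:71/37 -85:71/51 -82:64/38 -79:70/37 -76:84/68 -73:51/22 -70:77/53 -67:65/41 -64:69/38 -61:67/46 -58:61/3
[... 1964 characters left out ...]
9/25 13:80/18 15:81/11 16:82/7 18:82/4 19:84/2
side 0.08 rel -30:106/6 -28:103/7 -27:100/8 -25:95/11 -24:89/15 -22:85/23 -21:78/31 -19:75/41 -18:70/51 -16:70/58 -15:70/65 -13:70/69 -12:71/72 -10:73/71 -9:74/71 -7:75/71 -6:75/71 -4:75/71 -3:75/70 -1:75/71 0:74/71 2:74/71 3:75/71 5:77/69 6:79/65 8:82/60 9:89/50 11:96/41 12:103/31 14:111/21 15:114/15 17:117/9 18:117/7 20:115/6
side 0.08 p_s -30:84/5 -28:84/7 -27:83/9 -26:81/14 -24:77/20 -22:73/28 -21:69/37 -20:67/47 -18:67/56 -16:67/62 -15:68/64 -14:70/65 -12:70/65 -11:70/63 -9:70/60 -8:70/57 -6:70/54 -5:71/49 -3:71/48 -2:69/48 -0:69/48 1:70/49 3:69/48 4:67/48 6:67/46 7:68/42 9:70/38 10:74/30 12:79/24 13:83/16 15:89/10 16:96/7 18:102/6 19:108/5
```

Blade shift from the top view is about 43.5 mm and the grip edges give about 42.3 mm. The target is 47.1 mm, so I pull another 4 mm or so.

Emit:
move_arm([
  [[0.02,0.01,0.01,0,0,0],[0.04,0.01,0.01,0,0,0],[0.042,0.01,0.01,0,0,0],[0.042,0.01,0.01,0,0,0],[0.042,0.01,0.01,0,0,0]],
])

```text
time: 15.5
eef_pos: [0.5723, 0.1254, 0.1577]
tool_rot: [0.005, 0.598, 0.801, 0.004]
contact_force: [-0.1, -5.7, -4.3]
grip_width: 0.0145
grasp_force: 60.9
```

```bash
cat > m.py <<'E'
from h import *
import sys
O=PAD+.110*XT+.070*YT; O[2]=0
show();p,_,s=now();print('travel',((p-[.5858,.08,.1575])@YT).round(4))
T=eyes.grab_frame('top');S=eyes.grab_frame('side');k=sys.argv[1];cv2.imwrite(f'pics/{k}_t.png',T);cv2.imwrite(f'pics/{k}_s.png',S)
def prof(n,im,x,z,ys):
    g=np.array([[proj(n,O+x*XT+y*YT+[0,0,z]) for y in ys]],np.float32);return cv2.remap(im.astype(np.float32),g,None,cv2.INTER_LINEAR)[0]
def cross(ys,w,lev): # first/last crossing
    i=np.nonzero(w>lev)[0];return ys[i[0]]*1e3,ys[i[-1]]*1e3
R0_=cv2.imread('pics/rel_t.png');R1_=cv2.imread('pics/rel_s.png')
ys=np.arange(-.075,-.03,.0003)
for x in(-.042,-.045,-.047):
    w=prof('top',T,x,.066,ys).mean(1);i=w.argmax();lo=np.median(w[:60]);j=np.nonzero(w[:i]<(w[i]+lo)/2)[0][-1];print('blade edge',x,round(ys[j]*1e3,1),'(rest -95.3)')
for z in(.075,.08):
    for im,y in((R1_,0),(S,.047)):
        yy=np.arange(-.03,.02,.0003);q=prof('side',im,-.008,z,yy+y);w=(q[:,1]+q[:,2])/2-q[:,0];print('grip',z,y,np.round(cross(yy,w,w.max()/2),1))
for c,a,rc in bluecap('top',T,proj('top',PAD+[0,0,.12])): print('cap',(onz('top',*c,.123)-PAD).round(4))
E
python3 m.py q
```

```text
t 15.5 p [0.5723 0.1254 0.1577] z [ 0.012  0.    -1.   ] y [0.959 0.284 0.011] j [ 0.15  0.31  1.41 -0.    1.41 -0.13] F [-0.1 -5.7 -4.3] w 0.0145 gf 60.92900991439819
travel 0.0474
blade edge -0.042 -47.7 (rest -95.3)
blade edge -0.045 -47.4 (rest -95.3)
blade edge -0.047 -48.0 (rest -95.3)
grip 0.075 0 [-17.4  11.4]
grip 0.075 0.047 [-18.6  12. ]
grip 0.08 0 [-20.1  11.1]
grip 0.08 0.047 [-20.7   9.9]
cap [ 0.0007 -0.0002  0.115 ]
```

Emit:
move_arm([
  [[0,0,0,0,0,0],[0,0,0,0,0,0],[0,0,0,0,0,0],[0,0,0,0,0,0],[0,0,0,0,0,0]],
])

```text
time: 16.1
eef_pos: [0.5723, 0.1254, 0.1577]
tool_rot: [0.005, 0.598, 0.801, 0.004]
contact_force: [1.4, -5.4, -4.4]
grip_width: 0.0149
grasp_force: 60.9
```

```bash
python3 m.py r; python3 -c "
from plant import robot; print(robot.hand_in())"
```

```text
t 16.1 p [0.5723 0.1254 0.1577] z [ 0.012  0.    -1.   ] y [0.959 0.284 0.011] j [ 0.15  0.31  1.41 -0.    1.41 -0.13] F [ 1.4 -5.4 -4.4] w 0.0149 gf 60.93014359474182
travel 0.0474
blade edge -0.042 -47.7 (rest -95.3)
blade edge -0.045 -47.4 (rest -95.3)
blade edge -0.047 -48.0 (rest -95.3)
grip 0.075 0 [-17.4  11.4]
grip 0.075 0.047 [-18.6  11.7]
grip 0.08 0 [-20.1  11.1]
grip 0.08 0.047 [-21.   10.2]
cap [ 0.0007 -0.0002  0.115 ]
the job is handed in; nothing more can be done
None
```

Job handed in at 16.1 s: the bottle stands released within about 1 mm of the pad's centre, and the arm is still holding the grip at 47.4 mm of travel against the 47.1 mm measured to the mark (the arm hid the pointer at the end, so this comes from arm travel and blade shift).

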